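# Seat the tip box on the shaker and snap its clamp lever into lock

### The arm

A 7-joint arm with a two-finger parallel gripper is mounted at the origin on the work surface. World frame = base frame: x ahead of the robot, y to its left, z up, the work surface at z = 0. Lengths are in m, angles in rad, forces in N, time in s.
With the tool pointing down it reaches from about 0.425 to 0.95 m from the base axis. Payload 4.7 kg.
Tool frame: the origin (TCP) lies on the centre line of the jaws, within the pads' length; the fingertips stand 14 mm ahead of it and the grasp point (between the pads) lies 5 mm behind it; z points along the fingers, y is the line along which they close (so a half turn about z gives the same grasp; the last joint's range is limited). The gripper opens to 85 mm and grips with 20 to 120 N. Pads are 22 mm wide; open, the fingers measure 114 mm over their backs; the gripper's body (76 mm by 85 mm) begins 54 mm behind the grasp point. The pads swing forward as they close: fully open they stand 13 mm farther back than shut.
Start: joints at [1.214, 0.469, -0.049, 1.532, 0.024, 1.141, -0.082], TCP at [0.217, -0.639, 0.222] pointing down, gripper open.
Joint ranges: [-2.59, 2.59], [-0.33, 1.99], [-1.39, 1.29], [0.1, 2.45], [-1.04, 4.18], [0.21, 1.99], [-2.66, 2.66]. Speed limits (rad/s): [2.57, 2.57, 3.14, 3.14, 3.14, 3.14, 3.14].

### API

Orientations are given as a rotation vector (axis times angle).
In Python, from station import env gives the robot as it stands.
- The arm moves only by the shell command python3 -m crank 'ROWS'. ROWS is JSON, a list of rows, each an object of numbers: "x", "y", "z": the shift along the tool's x, y, z in mm; "turn": the turn about the tool's z in degrees; "fingers": the finger opening in mm, from 0 to 85.4. In form: [{"x": .., "y": .., "z": .., "turn": .., "fingers": ..}, ...]. A call has exactly 8 rows; each row shifts and turns the commanded pose from where the row before left it, along the tool's axes as they then stand; what a row does not reach is not made up. A row lasts 1/10 s, in which the tool goes at most 50 mm and 8.59 degrees, less where a joint would pass 70% of its speed; a pose out of reach is approached as far as the arm can. A call is refused whole if a number of a shift passes 50 or a number of a turn 8.59, either way. A call with a gripper value outside its range is refused whole. The fingers move at their own pace and stop on an object; the grip force is fixed at half the most. Time passes only in rows, so rows that do not move let the fingers close, or fill a call up. It gives the time, the measured TCP pose, the force, the opening and the grip force at its end, in the units of the state.
- env.state(): the state, without advancing time (a new reading comes with each control period).
- env.get_image(name): name is "scene" or "top" or "wrist"; returns (picture, depth): 400x640x3 uint8, blue, green, red; 400x640 float32, m along the optical axis (not along the pixel's ray), 0 where there is no reading.
- env.get_calibration(name): a dict with "fx", "fy", "cx", "cy" (pixels), "T" (4x4, takes a point from camera to world coordinates). Camera axes: x right, y down, z forward; pixel columns grow to the right and rows downward; lengths in m; the calibration is good to about 2 mm. The wrist camera is an equidistant fisheye: a pixel r from the principal point sees the ray r / f radians off the axis. A picture is of the moment at which its call begins: read the wrist's pose just before it. get_calibration takes no time and is no camera call; for the wrist camera it gives the pose at the moment of the call.
- env.job_done(): hands the job in; it is judged then, once.
The state is a dict: "clock": time; "joint_positions": joint angles; "joint_vel": joint speeds; "joint_efforts": joint torques, N m; "ee_pos": TCP position; "ee_rot": TCP orientation; "wrist_force": force on the tool from outside, world axes, zero at the start; "moment": the same for the moment, N m; "gripper_width": opening from 0.0 (shut) to 1.0 (fully open); "grasp_force": force on a finger pad.
Only numpy, scipy, OpenCV 4.12 (cv2) and the standard library are available. Lean on these libraries where they do the work, as an engineer would, in place of code of your own. Each camera call takes 0.05 s, during which the arm holds its last target. There are 200 camera calls.

### The job

On the bench shaker, push the blue tip box along the platform until its long side is fully home, flat against the aluminium fence; then push the red-knobbed clamp lever over towards the box, past its dead point, until it snaps into lock with its pad over the box. It is all pushing: do not lift or tip the box, and leave the vials and everything else on the bench where they stand.

Things in the scene. Friction and masses are not known exactly. Their poses are not given: they have to be found in the camera images.
- shaker: White bench shaker, blue foot, 270 (x) x 250 (y) mm, fixed. Origin at bench level under the slideway; z up; deck top at z = 90, x -125..+125, y -95..+135 mm. The box slides along the shaker's own +x (roughly the robot's left) to the fence, between two side rails 10 mm high, inner faces at y = -78 and +78. The +y side (towards the robot) has the control panel and a ledge with two vials.
- tip_box: Closed pipette-tip box, blue bottom, clear lid: 85 (x) x 128 (y) x 55 mm high, about 0.25 kg, loose on the shaker's deck, 52 to 77 mm short of home and up to 0.1 rad askew. Origin at the centre of its underside, z up; its axes run along the shaker's when square. When home, its origin is at x = +20 mm, z = 90 mm in the shaker's frame.
- fence (a point): Middle of the aluminium fence's inner face, at deck height, (62.5, 0, 90) mm in the shaker's frame. Fence 160 mm long, 12 mm thick, 30 mm high, square to the shaker's x. Home = the box's far long side against this face.
- clamp_pivot (a point): Middle of the clamp's hinge axle, behind the fence, at (85, 0, 160) mm in the shaker's frame; the axle runs along the shaker's y between two steel cheeks 50 mm apart over their outsides.
- clamp (a joint): Angle of the over-centre clamp lever, rad: 0 = open (rest stop), 1.2 = locked (stop). A spring drives it away from the dead point at 0.7, back to 0 from below and on to 1.2 from above. It takes about 7 N on the knob, across the lever, to start it (up to 13 N if pushed level, as the knob also rubs up the finger), falling to none at the dead point; about 6 N holds it locked.
- clamp_knob (a point): Centre of the red 28 mm ball knob ending the lever, a 12 mm bar 100 mm long from the pivot, swinging in the shaker's x-z plane at y = 0. Open, it leans 0.5 rad from upright towards +x (away from the box); locked, 0.7 rad towards -x. A 52 mm arm on the same hinge, raised 1.2 rad when open, lies level towards -x when locked, its rubber pad 2 mm above the lid of a box that is home.
- vial0: Amber vial, orange cap, 22 mm diameter, 40 mm high, standing on the shaker's ledge; origin under its centre. Bystander.
- vial1: Amber vial, green cap, as vial0. Bystander.
- red_box: Red-bottomed tip box on the bench, 85 x 128 x 55 mm, origin under its centre. Bystander.
- reagent: Amber jar, black cap, 60 mm diameter, 85 mm high, on the bench; origin under its centre. Bystander.
- beaker: Glass beaker, 84 mm diameter, 110 mm high, on the bench; origin under its centre. Bystander.
- flask: Stoppered glass volumetric flask, 80 mm diameter, 165 mm high, on the bench; origin under its centre. Bystander.
Things that resemble listed ones, but are neither listed nor needed, are in the scene too. What is shaped like the tip_box but brown or green is not meant.

How it is judged:
By the outcome, as a careful person would: the job done as asked, in the order asked, and still so for the second after the job is handed in, with the robot touching nothing.
It also fails if it takes over 45 s, if anything falls off the work surface, if the arm or the gripper's body presses on something with over 40 N, if the wrist force passes 120 N, or if a joint passes its speed limit or range.

## Working session

There is one attempt and no reset: what is moved stays moved. The work goes in short steps, Python scripts to look and compute and a shell command to move; the robot and the scene stay as the last step left them, time stands still between calls to the robot, and variables do not carry over. Pictures are saved under pics/ and viewed, at most 10 in all, crops included, and the job is handed in when it is done.

```bash
mkdir -p pics; ls
python3 - <<'E'
from station import env
import cv2,numpy as np
s=env.state();print({k:np.round(v,3) for k,v in s.items()})
for n in("scene","top"):
    p,d=env.get_image(n);c=env.get_calibration(n);np.savez(f"pics/{n}0.npz",p=p,d=d,T=c["T"],k=[c["fx"],c["fy"],c["cx"],c["cy"]])
    cv2.imwrite(f"pics/{n}0.png",p);print(n,c)
E
```

```text
pics
{'clock': np.float64(0.0), 'joint_positions': array([ 1.214,  0.469, -0.049,  1.534,  0.024,  1.141, -0.082]), 'joint_vel': array([-0.001,  0.002,  0.001, -0.   ,  0.   , -0.001, -0.001]), 'joint_efforts': array([ 1.0000e-03, -5.1030e+01, -4.6000e-02, -2.3771e+01,  1.1000e-02,
        7.0000e-03, -0.0000e+00]), 'ee_pos': array([ 0.217, -0.639,  0.221]), 'ee_rot': array([-3.098e+00, -5.120e-01,  1.000e-03]), 'wrist_force': array([-0.373, -0.113,  0.532]), 'moment': array([0.011, 0.026, 0.025]), 'grasp_force': np.float64(0.0), 'gripper_width': np.float64(0.996)}
scene {'fx': 515.5396252109397, 'fy': 515.5396252109397, 'cx': 322.0367041455702, 'cy': 199.72478551420085, 'T': array([[-2.85022110e-01,  7.16523636e-01, -6.36675959e-01,
         1.28560762e+00],
       [ 9.58520350e-01,  2.12323993e-01, -1.90150628e-01,
         2.42701458e-01],
       [-1.06583746e-03, -6.64463996e-01, -7.47319518e-01,
         1.08464642e+00],
       [ 0.00000000e+00,  0.00000000e+00,  0.00000000e+00,
         1.00000000e+00]])}
top {'fx': 394.9307925567414, 'fy': 394.9307925567414, 'cx': 318.9104625576089, 'cy': 203.9295707461215, 'T': array([[-7.00152777e-02, -9.74346400e-01,  2.13885373e-01,
         2.89981149e-01],
       [-9.97534729e-01,  6.73706295e-02, -1.96382796e-02,
        -6.31018662e-04],
       [ 4.72489480e-03, -2.14733068e-01, -9.76661346e-01,
         1.16850457e+00],
       [ 0.00000000e+00,  0.00000000e+00,  0.00000000e+00,
         1.00000000e+00]])}
```

View pics/scene0.png

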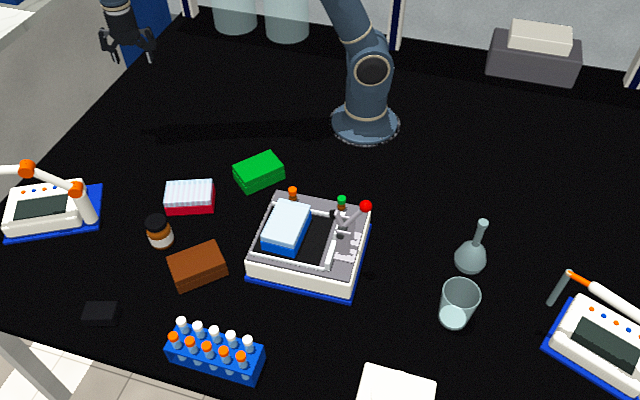

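View pics/top0.png

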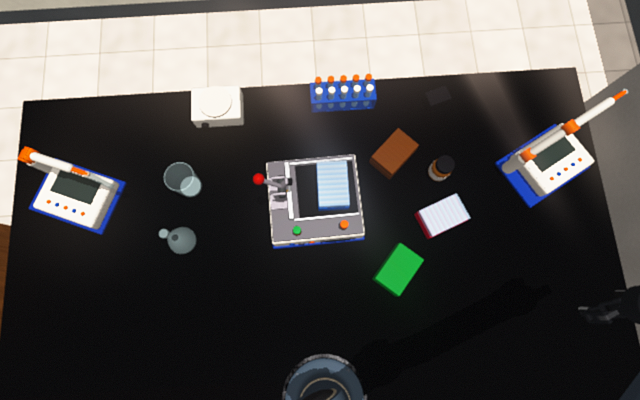

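Tip box candidates in the top view: (333,185) on the shaker, with a blue bottom and clear lid; red box (443,216); brown (394,153); green (399,269). Only (333,185), at (287,228) in the scene view, is blue-bottomed and on the deck. I'll confirm it in one crop and measure.

```bash
cat > h.py <<'E'
import numpy as np,cv2
def load(n):
    z=np.load(f"pics/{n}.npz");return z["p"],z["d"],z["T"],z["k"]
def cloud(d,T,k):
    v,u=np.mgrid[:d.shape[0],:d.shape[1]]
    P=np.stack([(u-k[2])/k[0]*d,(v-k[3])/k[1]*d,d],-1)@T[:3,:3].T+T[:3,3]
    P[d==0]=np.nan;return P
def rect(pts):
    (c,s,a)=cv2.minAreaRect((pts*1000).astype(np.float32));return np.round(c,1),np.round(s,1),round(a,2)
E
python3 - <<'E'
from h import *
for n in("top0","scene0"):
    p,d,T,k=load(n);P=cloud(d,T,k);x,y,z=P[...,0],P[...,1],P[...,2]
    hsv=cv2.cvtColor(p,cv2.COLOR_BGR2HSV)
    roi=np.zeros(d.shape,bool)
    if n=="top0": roi[140:260,240:380]=1
    else: roi[175:310,235:385]=1
    print(n)
    m=roi&(z>.07)&(z<.11);print("deck",rect(P[m][:,:2]),np.histogram(z[roi&(z<.3)],bins=np.arange(0,.3,.01))[0])
    m=roi&(z>.135)&(z<.152)
    nl,lab,st,_=cv2.connectedComponentsWithStats(m.astype(np.uint8))
    for i in np.argsort(-st[1:,4])[:2]+1:print("lid",st[i],rect(P[lab==i][:,:2]),np.nanmedian(z[lab==i]))
    m=roi&(z>.112)&(z<.128)
    nl,lab,st,_=cv2.connectedComponentsWithStats(m.astype(np.uint8))
    for i in np.argsort(-st[1:,4])[:3]+1:print("fence",st[i],rect(P[lab==i][:,:2]))
    r=roi&((hsv[...,0]<6)|(hsv[...,0]>174))&(hsv[...,1]>150)&(z>.2)
    vv,uu=np.nonzero(r);c=np.array([uu.mean(),vv.mean()]);q=np.median(P[r],0)
    dirv=T[:3,:3]@np.array([(c[0]-k[2])/k[0],(c[1]-k[3])/k[1],1]);dirv/=np.linalg.norm(dirv)
    print("knob",c,r.sum(),q+dirv*.009)
a=load("top0")[0][145:260,240:385];b=load("scene0")[0][175:310,235:385]
f=lambda a:cv2.resize(a,(400,int(400*a.shape[0]/a.shape[1])),interpolation=cv2.INTER_CUBIC)
a,b=f(a),f(b);h=max(len(a),len(b));o=np.zeros((h,800,3),np.uint8);o[:len(a),:400]=a;o[:len(b),400:]=b;cv2.imwrite("pics/crop.png",o)
E
```

```text
top0
deck (array([548.4,  -9.3]), array([243. , 260.5]), 1.68) [5320  171   49   48   52  138   75  211 1910 2973  235  149  227   93
 1383   37   76  100   27   21   61   27   14    9    5   74   27    0
    0]
lid [ 316  160   34   47 1411] (array([571.5, -61. ]), array([ 83.2, 127.6]), 89.11) 0.14551365886287893
lid [286 186   2   4   7] (array([566.2,  62.5]), array([3.5, 6.2]), 88.79) 0.14563751434371008
fence [275 185  18  34 163] (array([533.1,  74.5]), array([93. , 43.7]), 1.62)
fence [284 162   6  16  68] (array([623.9,  61.3]), array([43.7, 11.7]), 1.71)
fence [318 206  31   3  53] (array([508.2, -59.1]), array([81.1,  4.1]), 86.99)
knob [257.8490566  178.19811321] 106 [0.56443624 0.12302958 0.24963667]
scene0
deck (array([549.8,  -8.7]), array([240.7, 260.7]), 1.48) [5761  756  360  380  345  377  287  429 1680 3039  445  286  392  256
 1529   60   82  131   37   50   76   33   22   16   22   82   25    0
    0]
lid [ 261  198   50   49 1551] (array([570.1, -60. ]), array([ 83.7, 129.5]), 88.62) 0.14540311376442927
lid [336 238  15   6  59] (array([588.5,  84.2]), array([ 5.1, 33.1]), 2.46) 0.14223273062812702
fence [261 210  51  44 246] (array([588.2, -31.9]), array([ 69.9, 150.7]), 55.75)
fence [325 230  26  37 228] (array([597.3,  78.2]), array([99.8, 46.7]), 1.39)
fence [338 198   8   7  27] (array([458.6,  44.7]), array([19. , 12.1]), 88.1)
knob [365.68217054 205.57364341] 129 [0.56394323 0.1246643  0.24966316]
```

View pics/crop.png

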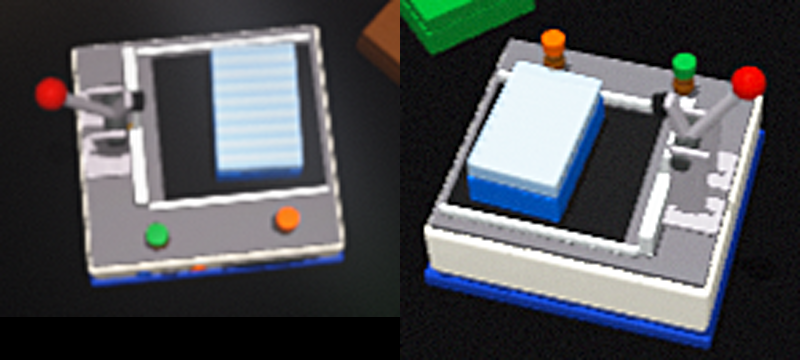

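The crop shows the blue-bottomed, clear-lidded box on the deck (scene 287,228). The fence and the clamp with its red knob (top 258,178) are on the left. The fits agree: shaker origin ≈ (0.568,-0.009), its +x at a heading of 91.6°, and the box about 72 mm short of home and turned -2.7°. I'll move to a point behind the box.

```bash
python3 -m crank '[{"x":31,"y":-22.4},{"x":31,"y":-22.4},{"x":31,"y":-22.4},{"x":31,"y":-22.4},{"x":31,"y":-22.4},{"x":31,"y":-22.4},{"x":31,"y":-22.4},{"x":31,"y":-22.4}]'
```

```text
validation failed for argument at $[0]...
```

```bash
python3 -m crank '[{"x":31,"y":-22.4},{"x":31,"y":-22.4},{"x":31,"y":-22.4},{"x":31,"y":-22.4},{"x":31,"y":-22.4},{"x":31,"y":-22.4},{"x":31,"y":-22.4},{"x":31,"y":-22.4}]'
```

```text
validation failed for argument at $[0]...
```

```bash
python3 -m crank '[{"turn":-8.5},{"turn":-8.5},{"turn":-8.5},{"turn":-8.5},{"turn":-8.5},{"turn":-8.5},{"turn":-8.5},{"turn":-8.5}]'
```

```text
validation failed for argument at $[0]...
```

```bash
cat > w.py <<'E'
from station import env
import numpy as np
from scipy.spatial.transform import Rotation as R
s=env.state();p=np.array(s["ee_pos"]);M=R.from_rotvec(s["ee_rot"]).as_matrix()
a=np.radians(91.6);ex=np.array([np.cos(a),np.sin(a),0]);ey=np.array([-np.sin(a),np.cos(a),0]);o=np.array([.5679,-.009,0])
print("clock",s["clock"],"shaker mm",np.round(1000*np.array([ex@(p-o),ey@(p-o),p[2]]),1),"toolx heading",round(np.degrees(np.arctan2(M[1,0],M[0,0])),2),"z",np.round(M[:,2],3),"F",np.round(s["wrist_force"],1),"Fx_sh",round(float(ex@s["wrist_force"]),1),"j",np.round(s["joint_positions"],2))
E
python3 w.py
```

```text
clock 0.1 shaker mm [-619.5  368.2  220.8] toolx heading 18.78 z [-0.001  0.002 -1.   ] F [ 0.  -0.3 -0.2] Fx_sh -0.3 j [ 1.21  0.47 -0.05  1.53  0.02  1.14 -0.08]
```

Every row needs all five keys, so nothing has moved yet. I'll resend with the full rows.

```bash
python3 -m crank '[{"x":31,"y":-22.4,"z":0,"turn":0,"fingers":85},{"x":31,"y":-22.4,"z":0,"turn":0,"fingers":85},{"x":31,"y":-22.4,"z":0,"turn":0,"fingers":85},{"x":31,"y":-22.4,"z":0,"turn":0,"fingers":85},{"x":31,"y":-22.4,"z":0,"turn":0,"fingers":85},{"x":31,"y":-22.4,"z":0,"turn":0,"fingers":85},{"x":31,"y":-22.4,"z":0,"turn":0,"fingers":85},{"x":31,"y":-22.4,"z":0,"turn":0,"fingers":85}]'; python3 w.py
```

```text
clock: 0.9
ee_pos: [0.3949, -0.388, 0.2215]
ee_rot: [-3.099, -0.512, 0.001]
wrist_force: [1.2, -0.5, 0.8]
gripper_width: 0.994
grasp_force: 0.0
clock 0.9 shaker mm [-374.   183.5  221.5] toolx heading 18.78 z [-0.  0. -1.] F [ 1.2 -0.5  0.8] Fx_sh -0.6 j [ 0.84  0.28 -0.17  1.82  0.05  1.05 -0.59]
```

```bash
python3 -m crank '[{"x":31,"y":-22.4,"z":0,"turn":0,"fingers":85},{"x":31,"y":-22.4,"z":0,"turn":0,"fingers":85},{"x":31,"y":-22.4,"z":0,"turn":0,"fingers":85},{"x":31,"y":-22.4,"z":0,"turn":0,"fingers":85},{"x":31,"y":-22.4,"z":0,"turn":0,"fingers":85},{"x":31,"y":-22.4,"z":0,"turn":0,"fingers":85},{"x":31,"y":-22.4,"z":0,"turn":0,"fingers":85},{"x":31,"y":-22.4,"z":0,"turn":0,"fingers":85}]' >/dev/null; python3 -m crank '[{"x":0,"y":0,"z":0,"turn":-8.5,"fingers":85},{"x":0,"y":0,"z":0,"turn":-8.5,"fingers":85},{"x":0,"y":0,"z":0,"turn":-8.5,"fingers":85},{"x":0,"y":0,"z":0,"turn":-8.5,"fingers":85},{"x":0,"y":0,"z":0,"turn":-8.5,"fingers":85},{"x":0,"y":0,"z":0,"turn":-8.5,"fingers":85},{"x":0,"y":0,"z":0,"turn":-8.5,"fingers":85},{"x":0,"y":0,"z":0,"turn":-8.5,"fingers":85}]'; python3 w.py
```

```text
clock: 2.5
ee_pos: [0.5712, -0.1401, 0.2214]
ee_rot: [-2.276, -2.165, 0.001]
wrist_force: [0.3, -0.3, 0.3]
gripper_width: 0.997
grasp_force: 0.0
clock 2.5 shaker mm [-131.1    0.4  221.4] toolx heading 87.13 z [-0.001  0.    -1.   ] F [ 0.3 -0.3  0.3] Fx_sh -0.3 j [ 0.58  0.38 -0.53  1.72  0.21  1.1  -0.07]
```

```bash
python3 -m crank '[{"x":0,"y":1.5,"z":20,"turn":-4.5,"fingers":85},{"x":0,"y":0,"z":25,"turn":0,"fingers":85},{"x":0,"y":0,"z":25,"turn":0,"fingers":85},{"x":0,"y":0,"z":20,"turn":0,"fingers":85},{"x":0,"y":0,"z":13,"turn":0,"fingers":85},{"x":0,"y":0,"z":7,"turn":0,"fingers":85},{"x":0,"y":0,"z":0,"turn":0,"fingers":85},{"x":0,"y":0,"z":0,"turn":0,"fingers":85}]'; python3 w.py
python3 - <<'E'
from station import env
import cv2
p,d=env.get_image("scene");cv2.imwrite("pics/s1.png",cv2.resize(p[130:320,200:440],(720,570),interpolation=cv2.INTER_CUBIC))
E
```

```text
clock: 3.3
ee_pos: [0.5737, -0.1401, 0.1126]
ee_rot: [2.196, 2.245, 0.001]
wrist_force: [0.6, -0.8, -0.4]
gripper_width: 0.993
grasp_force: 0.0
clock 3.3 shaker mm [-131.3   -2.1  112.6] toolx heading 91.28 z [ 0.001 -0.    -1.   ] F [ 0.6 -0.8 -0.4] Fx_sh -0.8 j [ 0.55  0.5  -0.51  1.83  0.3   0.89 -0.08]
```

View pics/s1.png

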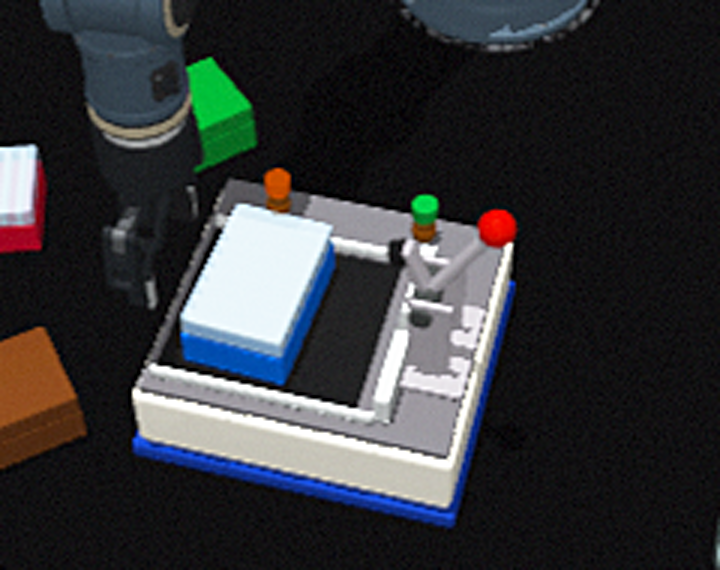

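The fingers are down behind the box (gripper at about (140,260) in the picture), straddling its centre and clear of everything. Now the push.

```bash
python3 -m crank '[{"x":8,"y":0,"z":0,"turn":-0.3,"fingers":85},{"x":8,"y":0,"z":0,"turn":0,"fingers":85},{"x":7,"y":0,"z":0,"turn":0,"fingers":85},{"x":7,"y":0,"z":0,"turn":0,"fingers":85},{"x":7,"y":0,"z":0,"turn":0,"fingers":85},{"x":7,"y":0,"z":0,"turn":0,"fingers":85},{"x":7,"y":0,"z":0,"turn":0,"fingers":85},{"x":7,"y":0,"z":0,"turn":0,"fingers":85}]'; python3 w.py; python3 -m crank '[{"x":6,"y":0,"z":0,"turn":0,"fingers":85},{"x":6,"y":0,"z":0,"turn":0,"fingers":85},{"x":5,"y":0,"z":0,"turn":0,"fingers":85},{"x":4,"y":0,"z":0,"turn":0,"fingers":85},{"x":4,"y":0,"z":0,"turn":0,"fingers":85},{"x":3,"y":0,"z":0,"turn":0,"fingers":85},{"x":3,"y":0,"z":0,"turn":0,"fingers":85},{"x":2,"y":0,"z":0,"turn":0,"fingers":85}]'; python3 w.py
```

```text
clock: 4.15
ee_pos: [0.5715, -0.0818, 0.1119]
ee_rot: [2.191, 2.252, -0.0]
wrist_force: [0.1, -2.7, 1.4]
gripper_width: 0.994
grasp_force: 1.1
clock 4.15 shaker mm [-72.9  -1.6 111.9] toolx heading 91.57 z [ 0. -0. -1.] F [ 0.1 -2.7  1.4] Fx_sh -2.7 j [ 0.46  0.48 -0.52  1.86  0.3   0.88 -0.18]
clock: 4.95
ee_pos: [0.5706, -0.0489, 0.1118]
ee_rot: [2.19, 2.252, -0.0]
wrist_force: [-0.9, -1.9, 1.4]
gripper_width: 0.997
grasp_force: 1.1
clock 4.95 shaker mm [-40.   -1.5 111.8] toolx heading 91.59 z [-0. -0. -1.] F [-0.9 -1.9  1.4] Fx_sh -1.9 j [ 0.41  0.48 -0.53  1.87  0.31  0.88 -0.23]
```

```bash
python3 -m crank '[{"x":1,"y":0,"z":0,"turn":0,"fingers":85},{"x":1,"y":0,"z":0,"turn":0,"fingers":85},{"x":1,"y":0,"z":0,"turn":0,"fingers":85},{"x":1,"y":0,"z":0,"turn":0,"fingers":85},{"x":1,"y":0,"z":0,"turn":0,"fingers":85},{"x":0.5,"y":0,"z":0,"turn":0,"fingers":85},{"x":0.5,"y":0,"z":0,"turn":0,"fingers":85},{"x":0,"y":0,"z":0,"turn":0,"fingers":85}]'; python3 w.py
```

```text
clock: 5.75
ee_pos: [0.5704, -0.043, 0.1118]
ee_rot: [-2.19, -2.252, -0.0]
wrist_force: [-0.0, -1.4, 1.1]
gripper_width: 0.994
grasp_force: 0.8
clock 5.75 shaker mm [-34.1  -1.6 111.8] toolx heading 91.59 z [ 0.  0. -1.] F [-0.  -1.4  1.1] Fx_sh -1.4 j [ 0.4   0.48 -0.53  1.87  0.31  0.88 -0.25]
```

```bash
python3 -m crank '[{"x":0.5,"y":0,"z":0,"turn":0,"fingers":85},{"x":0.5,"y":0,"z":0,"turn":0,"fingers":85},{"x":0.5,"y":0,"z":0,"turn":0,"fingers":85},{"x":0.5,"y":0,"z":0,"turn":0,"fingers":85},{"x":0.5,"y":0,"z":0,"turn":0,"fingers":85},{"x":0.5,"y":0,"z":0,"turn":0,"fingers":85},{"x":0,"y":0,"z":0,"turn":0,"fingers":85},{"x":0,"y":0,"z":0,"turn":0,"fingers":85}]'; python3 w.py
```

```text
clock: 6.55
ee_pos: [0.5705, -0.0423, 0.1118]
ee_rot: [2.19, 2.25, -0.003]
wrist_force: [1.3, -6.6, 2.1]
gripper_width: 0.998
grasp_force: 3.3
clock 6.55 shaker mm [-33.3  -1.7 111.8] toolx heading 91.56 z [ 0.    -0.003 -1.   ] F [ 1.3 -6.6  2.1] Fx_sh -6.7 j [ 0.4   0.48 -0.53  1.87  0.31  0.88 -0.25]
```

The box has stopped against the fence at the predicted place. I'll press a little more to square it and check.

```bash
python3 -m crank '[{"x":1,"y":0,"z":0,"turn":0,"fingers":85},{"x":1,"y":0,"z":0,"turn":0,"fingers":85},{"x":1,"y":0,"z":0,"turn":0,"fingers":85},{"x":1,"y":0,"z":0,"turn":0,"fingers":85},{"x":0,"y":0,"z":0,"turn":0,"fingers":85},{"x":0,"y":0,"z":0,"turn":0,"fingers":85},{"x":0,"y":0,"z":0,"turn":0,"fingers":85},{"x":0,"y":0,"z":0,"turn":0,"fingers":85}]'; python3 w.py;python3 -m crank '[{"x":-4,"y":0,"z":0,"turn":0,"fingers":85},{"x":-4,"y":0,"z":0,"turn":0,"fingers":85},{"x":-5,"y":0,"z":0,"turn":0,"fingers":85},{"x":-10,"y":0,"z":0,"turn":0,"fingers":85},{"x":-10,"y":0,"z":0,"turn":0,"fingers":85},{"x":-10,"y":0,"z":0,"turn":0,"fingers":85},{"x":-10,"y":0,"z":0,"turn":0,"fingers":85},{"x":0,"y":0,"z":0,"turn":0,"fingers":85}]'; python3 w.py
cat > m.py <<'E'
import sys
from station import env
from h import *
n=sys.argv[1]
a=np.radians(91.6);ex=np.array([np.cos(a),np.sin(a)]);ey=np.array([-np.sin(a),np.cos(a)]);o=np.array([.5679,-.009])
ims=[]
for c in("scene","top"):
    p,d=env.get_image(c);k=env.get_calibration(c);P=cloud(d,k["T"],[k["fx"],k["fy"],k["cx"],k["cy"]])
    q=P[...,:2]-o;sx,sy=q@ex*1000,q@ey*1000;z=P[...,2]
    m=(z>.135)&(z<.152)&(abs(sx)<75)&(abs(sy)<80)
    nl,lab,st,_=cv2.connectedComponentsWithStats(m.astype(np.uint8));i=1+np.argmax(st[1:,4])
    L=lab==i;print(c,"lid (shaker)",rect(np.stack([sx[L],sy[L]],1)/1000),st[i,4])
    h=cv2.cvtColor(p,cv2.COLOR_BGR2HSV);r=((h[...,0]<6)|(h[...,0]>174))&(h[...,1]>150)&(z>.17)&(abs(sx)<170)&(abs(sy)<60)
    if r.any():print("knob",np.round([np.median(sx[r]),np.median(sy[r]),1000*np.median(z[r])]),r.sum())
    ims.append(cv2.resize(p[150:320,220:400] if c=="scene" else p[130:260,230:385],(400,370),interpolation=cv2.INTER_CUBIC))
cv2.imwrite(f"pics/{n}.png",np.hstack(ims))
E
python3 m.py a1
```

```text
clock: 7.35
ee_pos: [0.5705, -0.0423, 0.112]
ee_rot: [2.188, 2.246, -0.009]
wrist_force: [1.3, -13.6, 2.8]
gripper_width: 0.992
grasp_force: 6.7
clock 7.35 shaker mm [-33.3  -1.7 112. ] toolx heading 91.49 z [ 0.    -0.008 -1.   ] F [  1.3 -13.6   2.8] Fx_sh -13.6 j [ 0.4   0.48 -0.52  1.87  0.31  0.88 -0.26]
clock: 8.15
ee_pos: [0.5716, -0.0917, 0.1116]
ee_rot: [2.194, 2.248, -0.001]
wrist_force: [-0.3, -0.1, 0.8]
gripper_width: 0.994
grasp_force: 0.0
clock 8.15 shaker mm [-82.7  -1.4 111.6] toolx heading 91.39 z [-0.    -0.001 -1.   ] F [-0.3 -0.1  0.8] Fx_sh -0.1 j [ 0.48  0.49 -0.52  1.85  0.3   0.88 -0.16]
scene lid (shaker) (array([21.1,  1.8]), array([ 83.2, 130.5]), 0.31) 1506
knob [135.  -5. 256.] 128
top lid (shaker) (array([20.1, -0.1]), array([126.9,  83.1]), 89.92) 1393
knob [131.   3. 258.] 102
```

View pics/a1.png

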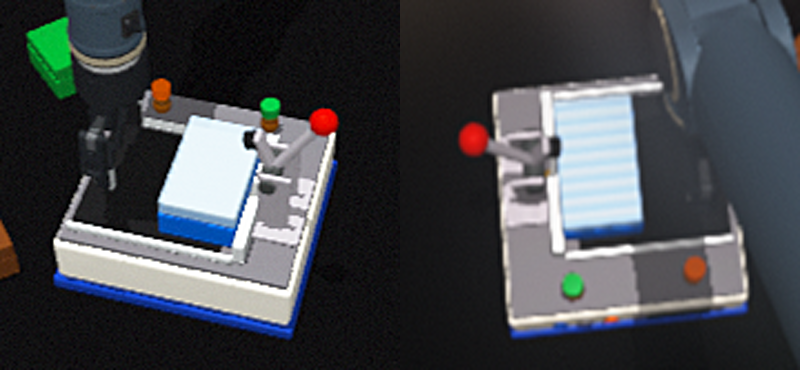

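The picture shows the box against the fence (lid at (207,165) left and (600,165) right), the vials still standing and the lever still open. The fit gives the lid centre at x≈20 mm and square to 0.3°, so it is home. Next I rise, close the fingers and go over to the far side of the knob.

```bash
python3 -m crank '[{"x":0,"y":0,"z":-20,"turn":0,"fingers":85},{"x":0,"y":0,"z":-30,"turn":0,"fingers":85},{"x":0,"y":0,"z":-35,"turn":0,"fingers":0},{"x":0,"y":0,"z":-35,"turn":0,"fingers":0},{"x":0,"y":0,"z":-35,"turn":0,"fingers":0},{"x":0,"y":0,"z":-30,"turn":0,"fingers":0},{"x":0,"y":0,"z":-20,"turn":0,"fingers":0},{"x":0,"y":-1.4,"z":-10,"turn":0,"fingers":0}]'; python3 w.py;python3 -m crank '[{"x":25,"y":0,"z":0,"turn":0,"fingers":0},{"x":35,"y":0,"z":0,"turn":0,"fingers":0},{"x":40,"y":0,"z":0,"turn":0,"fingers":0},{"x":40,"y":0,"z":0,"turn":0,"fingers":0},{"x":40,"y":0,"z":0,"turn":0,"fingers":0},{"x":40,"y":0,"z":0,"turn":0,"fingers":0},{"x":30,"y":0,"z":0,"turn":0,"fingers":0},{"x":15,"y":0,"z":0,"turn":0,"fingers":0}]'; python3 w.py
```

```text
clock: 9.05
ee_pos: [0.5711, -0.0881, 0.3291]
ee_rot: [2.187, 2.251, 0.004]
wrist_force: [-0.2, -0.4, -0.1]
gripper_width: 0.0
grasp_force: 0.0
clock 9.05 shaker mm [-79.2  -0.9 329.1] toolx heading 91.66 z [ 0.003 -0.    -1.   ] F [-0.2 -0.4 -0.1] Fx_sh -0.3 j [ 0.54  0.28 -0.58  1.6   0.16  1.3  -0.04]
clock: 9.85
ee_pos: [0.5614, 0.1795, 0.3261]
ee_rot: [-2.183, -2.257, 0.001]
wrist_force: [1.0, 0.3, -0.2]
gripper_width: -0.0
grasp_force: 0.0
clock 9.85 shaker mm [188.6   1.3 326.1] toolx heading 91.9 z [-0.002  0.001 -1.   ] F [ 1.   0.3 -0.2] Fx_sh 0.3 j [ 0.14  0.33 -0.69  1.57  0.21  1.32 -0.54]
```

```bash
python3 -m crank '[{"x":0,"y":1,"z":12,"turn":0.3,"fingers":0},{"x":0,"y":0,"z":20,"turn":0,"fingers":0},{"x":0,"y":0,"z":20,"turn":0,"fingers":0},{"x":0,"y":0,"z":18,"turn":0,"fingers":0},{"x":0,"y":0,"z":12,"turn":0,"fingers":0},{"x":0,"y":0,"z":5,"turn":0,"fingers":0},{"x":0,"y":0,"z":0,"turn":0,"fingers":0},{"x":0,"y":0,"z":0,"turn":0,"fingers":0}]'; python3 w.py; python3 m.py a2
```

```text
clock: 10.65
ee_pos: [0.5645, 0.1756, 0.2404]
ee_rot: [2.197, 2.245, 0.002]
wrist_force: [1.0, 0.7, 0.1]
gripper_width: 0.004
grasp_force: 0.0
clock 10.65 shaker mm [184.6  -1.8 240.4] toolx heading 91.25 z [ 0.001  0.    -1.   ] F [1.  0.7 0.1] Fx_sh 0.7 j [ 0.13  0.39 -0.67  1.69  0.26  1.15 -0.58]
scene lid (shaker) (array([21.1,  1.5]), array([ 84.1, 128.6]), 1.18) 1502
knob [135.  -5. 257.] 133
top lid (shaker) (array([20.1, -0.4]), array([ 82.7, 127.4]), 0.18) 1299
```

View pics/a2.png

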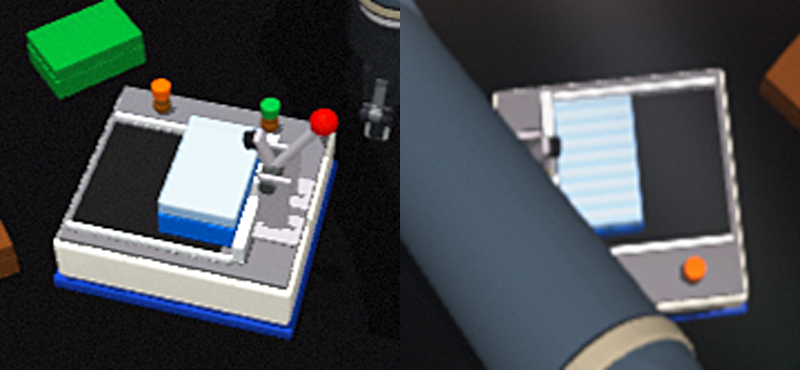

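The fingers (scene crop (377,110)) are just beyond the knob (323,122), at knob height. Now push towards -x.

```bash
python3 -m crank '[{"x":-8,"y":-1.5,"z":0,"turn":-0.3,"fingers":0},{"x":-8,"y":0,"z":0,"turn":0,"fingers":0},{"x":-7,"y":0,"z":0,"turn":0,"fingers":0},{"x":-6,"y":0,"z":0,"turn":0,"fingers":0},{"x":-6,"y":0,"z":0,"turn":0,"fingers":0},{"x":-6,"y":0,"z":0,"turn":0,"fingers":0},{"x":-6,"y":0,"z":0,"turn":0,"fingers":0},{"x":-6,"y":0,"z":0,"turn":0,"fingers":0}]'; python3 w.py;python3 -m crank '[{"x":-6,"y":0,"z":0,"turn":0,"fingers":0},{"x":-6,"y":0,"z":0,"turn":0,"fingers":0},{"x":-6,"y":0,"z":0,"turn":0,"fingers":0},{"x":-6,"y":0,"z":0,"turn":0,"fingers":0},{"x":-4,"y":0,"z":0,"turn":0,"fingers":0},{"x":-4,"y":0,"z":0,"turn":0,"fingers":0},{"x":-4,"y":0,"z":0,"turn":0,"fingers":0},{"x":-4,"y":0,"z":0,"turn":0,"fingers":0}]'; python3 w.py
```

```text
clock: 11.55
ee_pos: [0.5641, 0.1348, 0.2456]
ee_rot: [-2.177, -2.254, -0.027]
wrist_force: [-7.2, 19.1, 23.1]
gripper_width: 0.003
grasp_force: 13.2
clock 11.55 shaker mm [ 1.438e+02 -2.000e-01  2.456e+02] toolx heading 91.99 z [ 0.007  0.018 -1.   ] F [-7.2 19.1 23.1] Fx_sh 19.3 j [ 0.22  0.36 -0.67  1.72  0.23  1.13 -0.48]
clock: 12.35
ee_pos: [0.5649, 0.0815, 0.2394]
ee_rot: [2.191, 2.251, -0.002]
wrist_force: [0.6, 0.9, 0.9]
gripper_width: 0.001
grasp_force: 0.5
clock 12.35 shaker mm [ 90.5   0.4 239.4] toolx heading 91.54 z [-0.001 -0.001 -1.   ] F [0.6 0.9 0.9] Fx_sh 0.9 j [ 0.29  0.35 -0.65  1.74  0.24  1.13 -0.41]
```

```bash
python3 -m crank '[{"x":-4,"y":0,"z":0,"turn":0,"fingers":0},{"x":-4,"y":0,"z":0,"turn":0,"fingers":0},{"x":-4,"y":0,"z":0,"turn":0,"fingers":0},{"x":-4,"y":0,"z":0,"turn":0,"fingers":0},{"x":-4,"y":0,"z":0,"turn":0,"fingers":0},{"x":0,"y":0,"z":0,"turn":0,"fingers":0},{"x":0,"y":0,"z":0,"turn":0,"fingers":0},{"x":0,"y":0,"z":0,"turn":0,"fingers":0}]'; python3 w.py;python3 -m crank '[{"x":15,"y":0,"z":0,"turn":0,"fingers":0},{"x":25,"y":0,"z":0,"turn":0,"fingers":0},{"x":30,"y":0,"z":0,"turn":0,"fingers":0},{"x":30,"y":0,"z":0,"turn":0,"fingers":0},{"x":20,"y":0,"z":-20,"turn":0,"fingers":0},{"x":0,"y":0,"z":-30,"turn":0,"fingers":0},{"x":0,"y":0,"z":-30,"turn":0,"fingers":0},{"x":0,"y":0,"z":0,"turn":0,"fingers":0}]'; python3 w.py; python3 m.py a3
```

```text
clock: 13.15
ee_pos: [0.5655, 0.063, 0.2399]
ee_rot: [2.19, 2.252, 0.0]
wrist_force: [-0.7, 0.5, 0.1]
gripper_width: 0.003
grasp_force: 0.0
clock 13.15 shaker mm [ 72.1   0.4 239.9] toolx heading 91.61 z [ 0.  0. -1.] F [-0.7  0.5  0.1] Fx_sh 0.5 j [ 0.32  0.35 -0.65  1.74  0.23  1.13 -0.37]
clock: 13.95
ee_pos: [0.5635, 0.1861, 0.3245]
ee_rot: [2.186, 2.252, 0.013]
wrist_force: [-0.3, 0.5, 1.2]
gripper_width: 0.001
grasp_force: 0.0
clock 13.95 shaker mm [195.2  -1.1 324.5] toolx heading 91.71 z [ 0.008  0.004 -1.   ] F [-0.3  0.5  1.2] Fx_sh 0.5 j [ 0.13  0.33 -0.69  1.57  0.22  1.31 -0.55]
scene lid (shaker) (array([20.8,  1.5]), array([129.8,  83.8]), 89.97) 1301
knob [ 23.  -6. 245.] 117
top lid (shaker) (array([20.1,  0.2]), array([ 83. , 126.6]), 0.33) 1193
knob [ 20.   3. 248.] 79
```

View pics/a3.png

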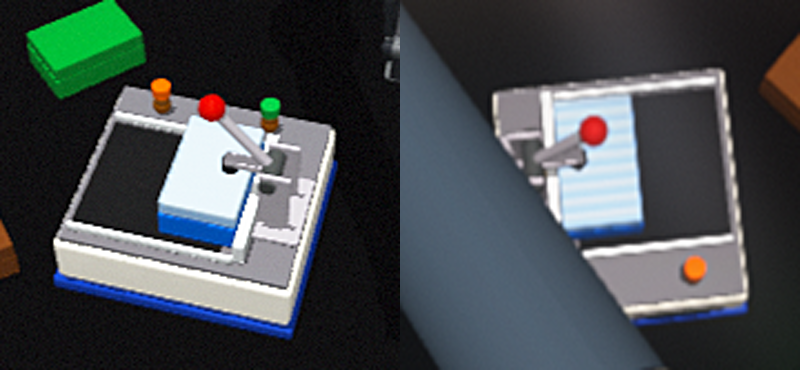

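The lever is locked: the knob is at (211,107) left and (593,130) right, measured at x≈21 mm as expected. The pad is over the lid, the box is still home and square, and the vials are standing. The arm is clear, so I'll hand in.

```bash
python3 -c "
from station import env
print(env.job_done())"
```

```text
the job is handed in; nothing more can be done
None
```

The tip box is home and square against the fence, the clamp lever is snapped into lock with its pad over the lid, the vials are still standing, and the job was handed in at about 14 s of robot time.

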